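Set a click-stop filter selector by counting from its stop, and lock it

ROBOT

A 7-joint arm with a two-finger parallel gripper is mounted at the origin on a cart in front of the work surface, level with it; the furniture and walls round the work are solid. World frame = base frame: x ahead of the robot, y to its left, z up, the work surface at z = 0. Lengths are in m, angles in degrees, forces in N, time in s.
With the tool pointing down it reaches from about 0.4 to 0.875 m from the base axis. Payload 19.3 kg.
Tool frame: the origin (TCP) lies midway between the tips of the shut fingers; the grasp point (between the pads) lies 19 mm behind it; y points along the fingers, z is the direction in which the jaws open and shut, and the axes are right-handed (so a half turn about y gives the same grasp; the last joint's range is limited). The gripper opens to 85 mm and grips with 20 to 120 N. Pads are 22 mm wide; open, the fingers measure 114 mm over their backs; the gripper's body (76 mm by 85 mm) begins 54 mm behind the grasp point. The pads swing forward as they close: fully open they stand 13 mm farther back than shut.
Start: joints at [-76.845, 29.874, -2.08, 91.645, 1.215, 58.505, -6.463], TCP at [0.185, 0.597, 0.231] pointing down, gripper open.
Joint ranges: [-166.77, 166.77], [-17.47, 122.26], [-85.68, 81.53], [9.62, 139.38], [-72.42, 252.41], [9.2, 110.78], [-144.41, 144.41]. Speed limits (degrees/s): [108.29, 108.29, 136.94, 136.94, 172.46, 172.46, 172.46].

INTERFACE

Orientations are given as [roll, pitch, yaw] about the fixed x, y, z axes, in that order (R = Rz(yaw) Ry(pitch) Rx(roll)).
In Python, from bench import goto, line_to, move_joints, set_gripper, dwell, solve_ik, sense, snapshot, camera_params, IKError, hand_in gives the robot as it stands. Calls block until the motion is done:
- goto(position, orientation): joint-space move of the TCP to a pose.
- line_to(position, feed=0.15, rotation=None): straight line of the TCP; rotation=None keeps the orientation; feed is the mean speed in m/s.
- move_joints(angles): joint-space move.
- set_gripper(opening): finger opening in m; the grip force is fixed at half the most; returns when the fingers have stopped.
- dwell(seconds).
- solve_ik(position, orientation): joint angles nearest the present ones, or None.
- sense(): the state.
- snapshot(name): name is "scene" or "side" or "wrist"; returns (picture, depth): 384x512x3 uint8, blue, green, red; 384x512 float32, m along the optical axis (not along the pixel's ray), 0 where there is no reading.
- camera_params(name): a dict with "fx", "fy", "cx", "cy" (pixels), "R" (3x3) and "t" (3): a world point X has camera coordinates R X + t; the wrist camera has in their place "hand_eye" (4x4, takes a point from camera to tool coordinates, whose origin is the TCP and whose axes are the tool frame's). Camera axes: x right, y down, z forward; pixel columns grow to the right and rows downward; lengths in m; the calibration is good to about 2 mm. A picture is of the moment at which its call begins: read the wrist's pose just before it. camera_params takes no time and is no camera call.
A pose or a line that the arm cannot do raises IKError and nothing moves.
- hand_in(): hands the job in, once; it reports no verdict.
The state is a dict: "clock": time; "joints": joint angles; "qvel": joint speeds; "tau": joint torques, N m; "ee_pos": TCP position; "eef_rot": TCP orientation; "ft_force": force on the tool from outside, world axes, zero at the start; "torque": the same for the moment, N m; "width": finger opening in m.
Only numpy, scipy, OpenCV 4.12 (cv2) and the standard library are available. Lean on these libraries where they do the work, as an engineer would, in place of code of your own. Each camera call takes 0.05 s, during which the arm holds its last target.

TASK

The filter selector was left at some unknown click. Turn its knob anticlockwise (seen from above) until the wheel's lug rests against the stop, then turn it clockwise by exactly three clicks, let go of the knob, and push the lock bolt all the way in. The knob drives the wheel through a spring: feel for the clicks and the stop, and never wind the knob more than about 65 degrees ahead of the wheel; leave the things around it where they are.

Things in the scene. Friction and masses are not known exactly. Their poses are not given: they have to be found in the camera images.
- selector: Filter selector, fixed to the desk: grey foot plate 205 x 130 x 26 mm (reaching 115 mm to -x and 90 mm to +x of the origin) with a lobed aluminium index wheel and a black bar knob on top. Origin: on the desk, under the vertical axis of wheel and knob; z up; the lock bolt is at -x (the robot's side), the spring roller at +x, the stop post at +y.
- wheel_axis (a point): Centre of the wheel's upper face, 46 mm above the desk; it does not turn. The wheel is 12 mm thick, 93 mm across its 12 round lobes. A spring roller drops between two lobes at each place: one click is 30 degrees. Leaving a place takes about 0.12 N m. Against the stop the wheel sits in its first place; from there it goes clockwise only, up to nine clicks. It starts one to three clicks away.
- stop_arm (a point): Inner end of the stop: an 8 mm wide steel arm on a post, reaching inward over the wheel to 31 mm from the axis at the selector's +y, 50 to 57 mm above the desk.
- wheel_lug (a point): Top of the steel lug (8 x 8 mm, top 56 mm above the desk) on the wheel's upper face, 34 mm from the axis; it turns with the wheel. Against the stop it lies at about x +8, y +33 mm in the selector's frame; each click carries it 30 degrees clockwise seen from above.
- knob_grip (a point): Middle of the black bar knob, on the axis, 81 mm above the desk; its x axis runs along the bar (44 long, 12 mm thick, 61 to 93 mm above the desk, over a 36 mm round flange). Grip the two flat sides, facing y and -y, from above. Unloaded the bar turns with the wheel, and lies along the selector's x when the lug is at the stop.
- knob (a joint): Wind-up of the knob against the wheel, rad: 0 at rest, positive when ahead clockwise seen from above. Spring 0.20 N m/rad: it winds about 0.6 rad (0.12 N m), then the wheel snaps to the next place and the torque drops by about 0.1 N m; at the stop it only winds on. Let go, it springs back to 0 and the wheel stays. It must never exceed 1.25 rad (0.25 N m) either way.
- lock_bolt (a joint): Travel of the lock bolt towards the wheel, m: 0 drawn back (start), 0.014 fully home with its tongue between two lobes. It slides along the selector's +x with about 1.5 N of friction and stays where it is left. The tongue enters only when the wheel sits in a place.
- bolt_post (a point): On the axis of the lock bolt's upright post, 85 mm above the desk, top of its black cap (16 mm diameter, 75 to 85 mm high; the post below is 12 mm thick); 117 mm in front of the wheel's axis with the bolt drawn back, 103 mm with it home. Push it along the selector's +x.
- mailer: Grey plastic slide mailer, 84 x 35 x 21 mm. Bystander, loose; origin at the centre of its underside.
- dish: Petri dish, 56 mm diameter, 14 mm high. Bystander, loose; origin at the centre of its underside.
- rubber: Eraser, 21 x 50 x 12 mm. Bystander, loose; origin at the centre of its underside.
- cover_box: Small square coverslip box, 35 x 35 x 21 mm. Bystander, loose; origin at the centre of its underside.
- stub_pipette: White transfer pipette lying flat, 13 x 144 x 13 mm. Bystander, loose; origin at the centre of its underside.

How it is judged (in metres and radians):
On the way, in this order (a step that is already met when the one before it is completed fails the run):
1. the wheel's lug rests against the stop, bolt still drawn back (y of wheel_lug in the frame of selector above 0.028 m and x of wheel_lug in the frame of selector between 0 and 0.0115 m and value of joint lock_bolt below 0.004 m), for 0.2 s.
2. the wheel sits three clicks clockwise of the stop and the knob is let go, before the bolt is pushed (x of wheel_lug in the frame of selector above 0.025 m and y of wheel_lug in the frame of selector between -0.0135 and -0.0025 m and contact force between the fingers and selector below 0.1 N and value of joint knob between -0.1 and 0.1 rad and value of joint lock_bolt below 0.004 m), for 0.2 s.
At the end, for the whole second after the job is handed in: The wheel sits in the place three clicks clockwise of the stop (lug within about 9 degrees of it), the lock bolt is home (at least 11.5 of its 14 mm) and the knob is let go and unwound (within 0.1 rad) (x of wheel_lug in the frame of selector above 0.025 m and y of wheel_lug in the frame of selector between -0.0135 and -0.0025 m and value of joint lock_bolt above 0.0115 m and value of joint knob between -0.1 and 0.1 rad); the robot touches nothing.
It fails at once if the knob is wound more than 1.25 rad ahead of the wheel, either way (value of joint knob above 1.25 rad or value of joint knob below -1.25 rad).
It fails at once if a bystander is shifted by more than 20 mm (distance of any of mailer, dish, rubber, cover_box, stub_pipette from where it was at the start of the episode above 0.02 m).
It also fails if it takes over 72 s, if anything falls off the work surface, if the arm or the gripper's body presses on something with over 40 N, if the wrist force passes 120 N, or if a joint passes its speed limit or range.

## Working session

There is one attempt and no reset: what is moved stays moved. The work goes in short steps, each a Python script; the robot and the scene stay as the last script left them, time stands still between calls to the robot, and variables do not carry over. Pictures are saved under pics/ and viewed, and the job is handed in when it is done.

```bash
ls; mkdir -p pics; python3 - <<'E'
from bench import *
import cv2
s=sense();print(s)
for n in ("scene","side","wrist"):
    p,d=snapshot(n);cv2.imwrite(f"pics/{n}0.png",p)
    import numpy as np; np.save(f"pics/{n}0.npy",d); print(n,camera_params(n))
E
```

```text
pics
{'clock': 0.0, 'joints': array([-76.84334929,  29.91054405,  -2.08203928,  91.67268287,
         1.21574455,  58.50646562,  -6.46321346]), 'qvel': array([-0.05116806, -0.01584315, -0.09879635,  0.00539275, -0.01450421,
        0.04232652,  0.06485653]), 'tau': array([-1.27055573e-03, -9.27117991e+01,  1.98065557e+00, -3.69928372e+01,
        1.79522258e-02,  8.31164012e-03,  2.53369294e-06]), 'ee_pos': array([0.18453042, 0.59677908, 0.2307174 ]), 'eef_rot': array([-9.00673752e+01, -5.48066080e-03, -1.71785406e+01]), 'ft_force': array([-1.39345295, -0.52688937,  0.12030326]), 'torque': array([-0.00571183, -0.00267351, -0.00066024]), 'width': 0.0852416754343111}
scene {'fx': 439.68017773537946, 'fy': 439.68017773537946, 'cx': 251.3631027095066, 'cy': 187.72503039964982, 'R': array([[ 0.83420669, -0.55099686,  0.02239779],
       [-0.34003583, -0.54593883, -0.76571955],
       [ 0.43413689,  0.63115232, -0.64278449]]), 't': array([-0.46385421,  0.33769825,  0.64585498])}
side {'fx': 399.01012910323044, 'fy': 399.01012910323044, 'cx': 260.81409271681275, 'cy': 186.62559800218418, 'R': array([[-0.99490797, -0.09858645,  0.0209487 ],
       [-0.07193828,  0.54904238, -0.83269283],
       [ 0.0705905 , -0.82995975, -0.55333878]]), 't': array([0.64237407, 0.04707481, 0.96917653])}
wrist {'fx': 276.74043803151653, 'fy': 276.74043803151653, 'cx': 251.5576834936782, 'cy': 194.6575094551872, 'hand_eye': array([[-1.80677130e-04,  9.47407120e-01,  3.20030804e-01,
        -8.16592359e-02],
       [-5.57093252e-04, -3.20030855e-01,  9.47406957e-01,
        -1.41949934e-01],
       [ 9.99999829e-01, -7.11223139e-06,  5.85616370e-04,
         5.02424535e-04],
       [ 0.00000000e+00,  0.00000000e+00,  0.00000000e+00,
         1.00000000e+00]])}
```

View pics/scene0.png

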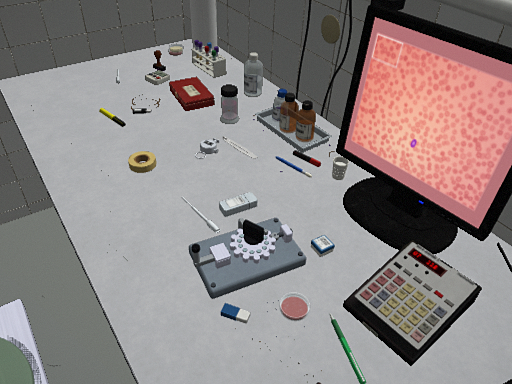

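View pics/side0.png

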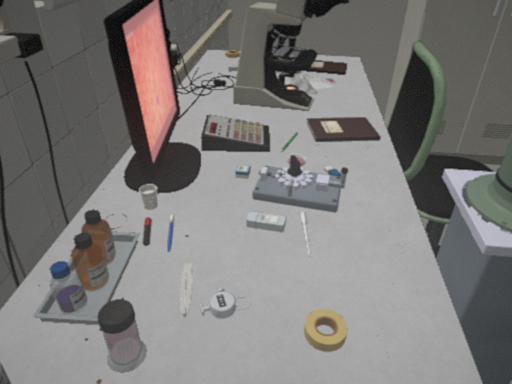

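View pics/wrist0.png

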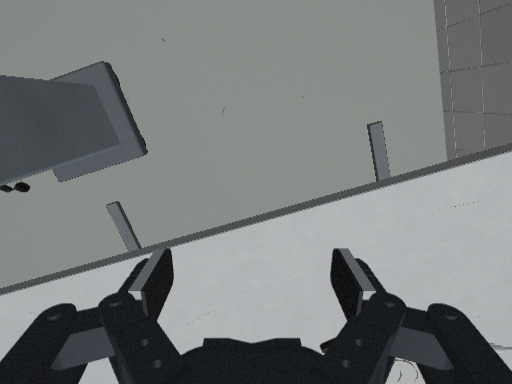

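The scene view shows the selector at about (248,255), with the bolt cap near (195,248) and the knob near (254,230). The side view shows it at (297,185). Next I'll get coarse positions.

```bash
cat > h.py <<'E'
from bench import *
import numpy as np, cv2
from scipy.spatial.transform import Rotation as Ro
def ray(n,u,v,s=None):
    c=camera_params(n); d=np.array([(u-c["cx"])/c["fx"],(v-c["cy"])/c["fy"],1.])
    if n!="wrist": return -c["R"].T@c["t"], c["R"].T@d
    T=np.eye(4);T[:3,:3]=Ro.from_euler("xyz",s["eef_rot"],degrees=True).as_matrix();T[:3,3]=s["ee_pos"]
    T=T@c["hand_eye"]; return T[:3,3],T[:3,:3]@d
def onz(n,u,v,z,s=None):
    o,d=ray(n,u,v,s); return o+d*(z-o[2])/d[2]
E
python3 - <<'E'
from h import *
for n,pts in (("scene",dict(knob=(254,230),cap=(195,248))),("side",dict(knob=(295,160),cap=(345,170)))):
    d=np.load(f"pics/{n}0.npy")
    for k,(u,v) in pts.items():
        o,r=ray(n,u,v); print(n,k,onz(n,u,v,.085),o+r*d[v,u])
    im=cv2.imread(f"pics/{n}0.png")
    c=(170,200,330,330) if n=="scene" else (230,120,370,225)
    cv2.imwrite(f"pics/{n}crop.png",cv2.resize(im[c[1]:c[3],c[0]:c[2]],None,fx=5,fy=4.5,interpolation=cv2.INTER_CUBIC)[:600,:800])
E
```

```text
scene knob [0.56135609 0.00239609 0.085     ] [0.56022221 0.00079099 0.08699823]
scene cap [0.44534008 0.02154596 0.085     ] [0.44566303 0.02226756 0.08413604]
side knob [5.64601674e-01 2.57781306e-04 8.50000000e-02] [0.56477447 0.01560889 0.09370109]
side cap [0.44761183 0.03142114 0.085     ] [0.4481114  0.03462263 0.0868844 ]
```

View pics/scenecrop.png

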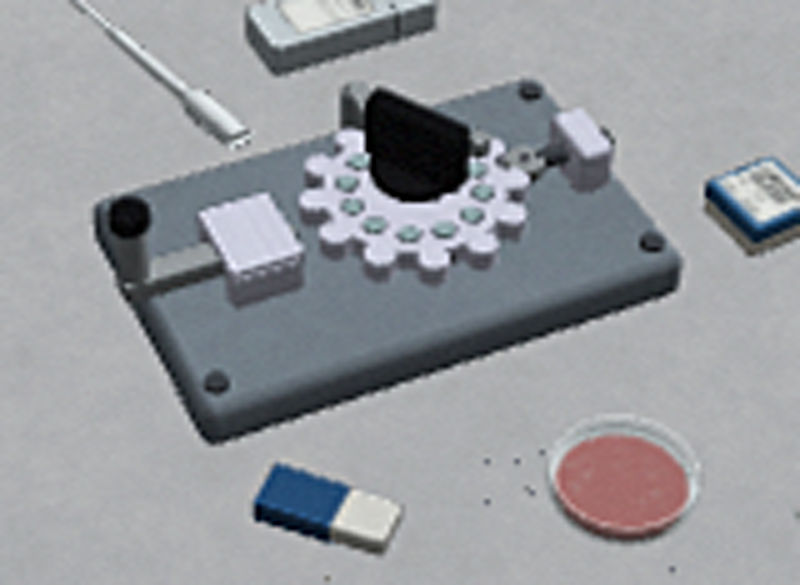

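View pics/sidecrop.png

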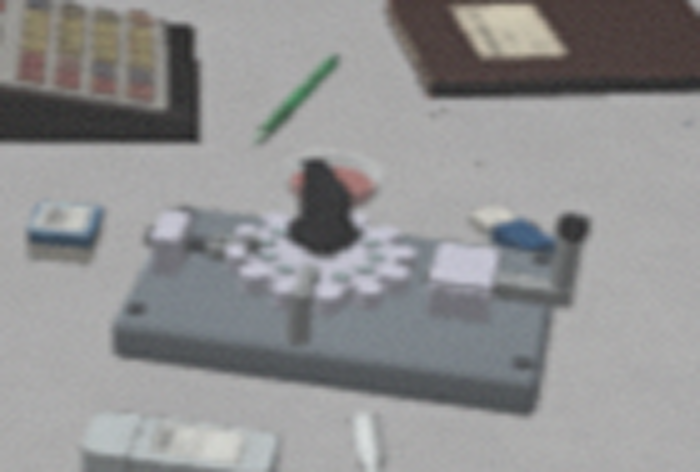

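```bash
python3 - <<'E'
from h import *
goto([0.49,0.02,0.27],[-90,0,-10])
dwell(0.2)
s=sense();p,d=snapshot("wrist");cv2.imwrite("pics/w1.png",p);np.save("pics/w1.npy",d)
import pickle;pickle.dump(s,open("pics/w1.pkl","wb"));print(s)
E
```

```text
{'clock': 2.6833, 'joints': array([-26.89304594,  15.78580946,  21.77554991, 109.61314989,
        -7.00231376,  55.88040106,  78.11763216]), 'qvel': array([ 0.1082065 , -0.01231432,  0.0829099 ,  0.13197184,  0.17608854,
        0.13936454,  0.09212839]), 'tau': array([-4.43991821e-02, -6.09185457e+01,  5.48829541e+00, -3.56994402e+01,
        1.44773873e-02,  1.15379255e-03, -7.94389547e-03]), 'ee_pos': array([0.49003975, 0.02041993, 0.26995417]), 'eef_rot': array([-9.00008186e+01,  3.97597198e-03, -9.95821219e+00]), 'ft_force': array([-0.62125298,  0.98764478,  0.03000845]), 'torque': array([-0.06664093, -0.00056621, -0.03540849]), 'width': 0.08554839664877703}
```

View pics/w1.png

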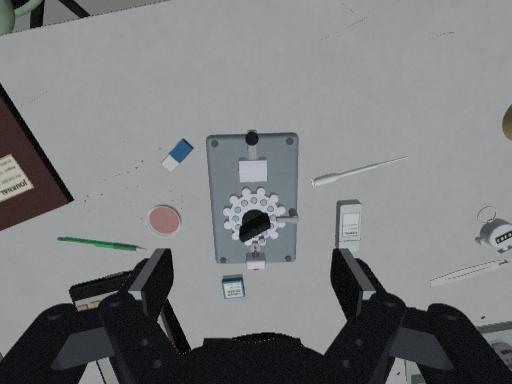

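```bash
python3 - <<'E'
import cv2
p=cv2.imread("pics/w1.png")[125:275,195:310]
cv2.imwrite("pics/w1c.png",cv2.resize(p,None,fx=4,fy=4,interpolation=cv2.INTER_CUBIC))
E
```

```text
(no output)
```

View pics/w1c.png

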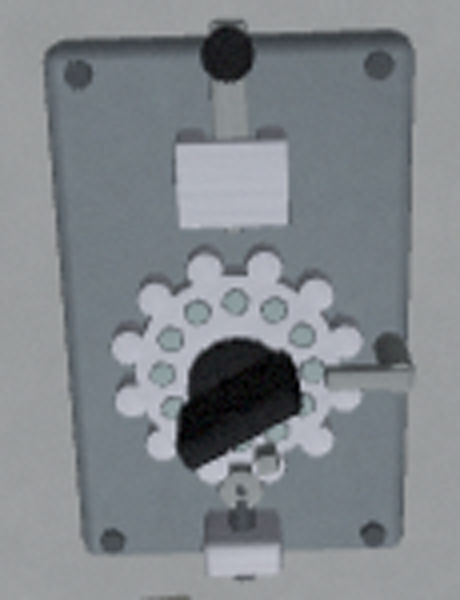

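The lug is at about full-image pixel (262,240), 16° counterclockwise of the selector's +x. That means two clicks from the stop, and the bar's slant of about -60° agrees. Next I'll measure the axis and yaw.

```bash
python3 - <<'E'
from h import *
import pickle
s=pickle.load(open("pics/w1.pkl","rb"));p=cv2.imread("pics/w1.png");d=np.load("pics/w1.npy")
roi=np.zeros(p.shape[:2],np.uint8);roi[125:275,195:310]=1
g=p.min(2)
# wheel by depth heights: world z map
v,u=np.nonzero(roi)
P=[]
for a,b in zip(u,v):
    o,r=ray("wrist",a,b,s);P.append(o+r*d[b,a])
P=np.array(P);Z=np.zeros(roi.shape);Z[v,u]=P[:,2]
print("z samples lug",Z[240,262],"knob",Z[225,255],"cap",Z[139,251])
cap=((g<50)&(Z>.07)&(roi>0));cap[160:]=0
n,l,st,ce=cv2.connectedComponentsWithStats(cap.astype(np.uint8));i=1+st[1:,4].argmax()
C=onz("wrist",*ce[i],.085,s);print("cap",ce[i],st[i,4],C)
kn=((p.max(2)<60)&(Z>.085)&(roi>0));kn[:190]=0
n,l,st,ce=cv2.connectedComponentsWithStats(kn.astype(np.uint8));i=1+st[1:,4].argmax()
vv,uu=np.nonzero(l==i);Q=np.array([onz("wrist",a,b,.093,s)[:2] for a,b in zip(uu,vv)]).astype(np.float32)
print("knobtop",st[i],Q.mean(0),cv2.minAreaRect(Q))
w=((g>150)&(abs(Z-.046)<.006)&(roi>0))
vv,uu=np.nonzero(w);W=np.array([onz("wrist",a,b,.046,s)[:2] for a,b in zip(uu,vv)]).astype(np.float32)
print("wheel n",len(W))
m=np.zeros(roi.shape,np.uint8);m[w]=255
cs,_=cv2.findContours(m,cv2.RETR_EXTERNAL,cv2.CHAIN_APPROX_NONE)
c=max(cs,key=cv2.contourArea)[:,0];W=np.array([onz("wrist",a,b,.046,s)[:2] for a,b in c]).astype(np.float32)
print("wheel",cv2.minEnclosingCircle(W))
pl=((abs(Z-.026)<.004)&(roi>0));vv,uu=np.nonzero(pl);F=np.array([onz("wrist",a,b,.026,s)[:2] for a,b in zip(uu,vv)]).astype(np.float32)
print("plate",cv2.minAreaRect(F))
L=onz("wrist",262,240,.056,s);print("lug",L)
vis=p.copy();vis[w]=(0,255,0);vis[cap]=(0,0,255);vis[l==i]=(255,0,0);cv2.imwrite("pics/vis1.png",cv2.resize(vis[125:275,195:310],None,fx=4,fy=4))
E
```

```text
Traceback (most recent call last):
  File "h.py", line 5, in ray
    c=camera_params(n); d=np.array([(u-c["cx"])/c["fx"],(v-c["cy"])/c["fy"],1.])
ValueError: time passes only in moves, steps and waits
```

```bash
sed -i 's/^def ray/import functools\ncp=functools.lru_cache(None)(camera_params)\ndef ray/; s/c=camera_params(n)/c=cp(n)/' h.py
cat > meas.py <<'E'
from h import *
import pickle
s=pickle.load(open("pics/w1.pkl","rb"));p=cv2.imread("pics/w1.png");d=np.load("pics/w1.npy")
roi=np.zeros(p.shape[:2],np.uint8);roi[125:275,195:310]=1
g=p.min(2)
v,u=np.nonzero(roi)
P=[]
for a,b in zip(u,v):
    o,r=ray("wrist",a,b,s);P.append(o+r*d[b,a])
P=np.array(P);Z=np.zeros(roi.shape);Z[v,u]=P[:,2]
print("z samples lug",Z[240,262],"knob",Z[225,255],"cap",Z[139,251])
cap=((g<50)&(Z>.07)&(roi>0));cap[160:]=0
n,l,st,ce=cv2.connectedComponentsWithStats(cap.astype(np.uint8));i=1+st[1:,4].argmax()
C=onz("wrist",*ce[i],.085,s);print("cap",ce[i],st[i,4],C)
kn=((p.max(2)<60)&(Z>.085)&(roi>0));kn[:190]=0
n,l,st,ce=cv2.connectedComponentsWithStats(kn.astype(np.uint8));i=1+st[1:,4].argmax()
vv,uu=np.nonzero(l==i);Q=np.array([onz("wrist",a,b,.093,s)[:2] for a,b in zip(uu,vv)]).astype(np.float32)
print("knobtop",st[i],Q.mean(0),cv2.minAreaRect(Q))
w=((g>150)&(abs(Z-.046)<.006)&(roi>0))
m=np.zeros(roi.shape,np.uint8);m[w]=255
cs,_=cv2.findContours(m,cv2.RETR_EXTERNAL,cv2.CHAIN_APPROX_NONE)
c=max(cs,key=cv2.contourArea)[:,0];W=np.array([onz("wrist",a,b,.046,s)[:2] for a,b in c]).astype(np.float32)
print("wheel",cv2.minEnclosingCircle(W))
pl=((abs(Z-.026)<.004)&(roi>0));vv,uu=np.nonzero(pl);F=np.array([onz("wrist",a,b,.026,s)[:2] for a,b in zip(uu,vv)]).astype(np.float32)
print("plate",cv2.minAreaRect(F))
L=onz("wrist",262,240,.056,s);print("lug",L)
vis=p.copy();vis[w]=(0,255,0);vis[cap]=(0,0,255);vis[l==i]=(255,0,0);cv2.imwrite("pics/vis1.png",cv2.resize(vis[125:275,195:310],None,fx=4,fy=4))
E
python3 meas.py
```

```text
z samples lug 0.05589725939875123 knob 0.08586126540545402 cap 0.08404886120003435
cap [251.31617647 138.02941176] 136 [0.44983638 0.0277904  0.085     ]
knobtop [239 219  31  23 312] [0.5634502 0.0116891] ((0.5633257031440735, 0.011538832448422909), (0.013405466452240944, 0.04353616014122963), 21.777053833007812)
wheel ((0.5660206079483032, 0.011244945228099823), 0.04563506692647934)
plate ((0.5524574518203735, 0.013188019394874573), (0.12665824592113495, 0.20164640247821808), 81.71896362304688)
lug [0.59853287 0.0172458  0.056     ]
```

View pics/vis1.png

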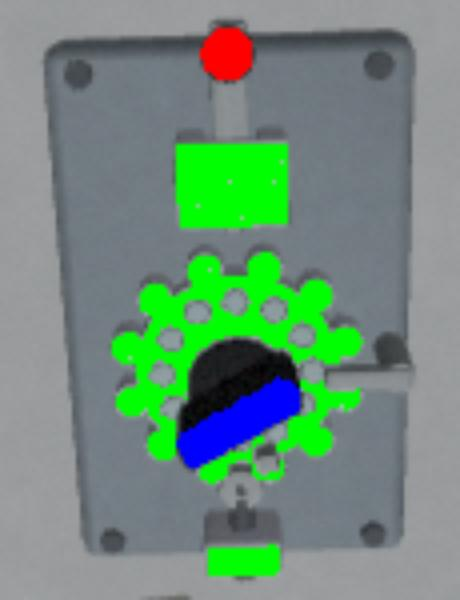

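Axis is at (0.565, 0.0115) and selector yaw is -8.2°. The bar is at -68.2°, exactly 60° from the stop, so two clicks are confirmed. Next I'll check reachability over the full turn.

```bash
python3 - <<'E'
from h import *
for off in (0,180):
  for y in range(-118,48,15):
    q=solve_ik([.565,.0115,.068],[-90,0,(y+off+180)%360-180]); print(off,y,None if q is None else np.round(q,0))
E
```

```text
0 -118 [-31.  43.  35. 109. -38.  40.  -1.]
0 -103 [-29.  42.  32. 109. -35.  39.  11.]
0 -88 [-27.  41.  28. 109. -31.  38.  23.]
0 -73 [-24.  40.  24. 109. -26.  37.  34.]
0 -58 [-23.  40.  22. 109. -24.  36.  47.]
0 -43 [-22.  40.  21. 109. -23.  36.  60.]
0 -28 [-20.  39.  19. 108. -21.  36.  74.]
0 -13 [-19.  39.  17. 108. -19.  35.  87.]
0 2 [-18.  39.  16. 108. -17.  35. 100.]
0 17 [-17.  38.  14. 108. -15.  35. 113.]
0 32 [-15.  38.  11. 108. -12.  35. 125.]
0 47 [-12.  38.   7. 108.  -7.  35. 137.]
180 -118 [ 11.  39. -26. 107.  26.  40. 122.]
180 -103 [ 11.  39. -26. 107.  26.  40. 137.]
180 -88 [ 19.  42. -38. 106.  36.  44. 144.]
180 -73 [ 38.  60. -73. 105.  64.  68. 139.]
180 -58 [-47.  64.  70. 110. -70.  64. -95.]
180 -43 [-47.  64.  70. 110. -70.  64. -80.]
180 -28 [-47.  64.  70. 110. -70.  64. -65.]
180 -13 [-47.  64.  70. 110. -70.  64. -50.]
180 2 [-38.  49.  48. 109. -52.  46. -49.]
180 17 [-37.  47.  45. 109. -48.  44. -37.]
180 32 [-35.  46.  41. 109. -45.  42. -25.]
180 47 [-33.  44.  38. 109. -41.  41. -13.]
```

```bash
cat >> h.py <<'E'
X,Y,PSI=.565,.0115,-8.2
def rd(n=8):
    T=[];F=[]
    for _ in range(n):
        s=sense();T.append(s["torque"]);F.append(s["ft_force"]);dwell(0.02)
    return s,np.mean(F,0),np.mean(T,0)
E
python3 - <<'E'
from h import *
goto([X,Y,.16],[-90,0,PSI-60])
line_to([X,Y,.065],feed=.1)
s,f,t=rd();print(s["clock"],s["ee_pos"],s["eef_rot"],f,t,s["width"])
set_gripper(0.0)
s,f,t=rd();print(s["clock"],s["ee_pos"],s["eef_rot"],f,t,s["width"])
p,d=snapshot("side");cv2.imwrite("pics/s2.png",cv2.resize(p[100:240,220:380],None,fx=4,fy=4))
E
```

```text
4.7417 [0.56532611 0.01156657 0.06557887] [-8.99465344e+01 -1.00274981e-02 -6.81940038e+01] [-0.04078783 -0.06274629 -0.01430118] [-0.00641705 -0.01376657 -0.01434561] 0.08526007953918849
5.5417 [0.56527259 0.0115952  0.06516433] [-8.99687006e+01 -4.49373052e-03 -6.81974827e+01] [1.25586605 1.29345247 3.88123235] [ 0.20933951 -0.22217515 -0.00613119] 0.010845946586774478
```

View pics/s2.png

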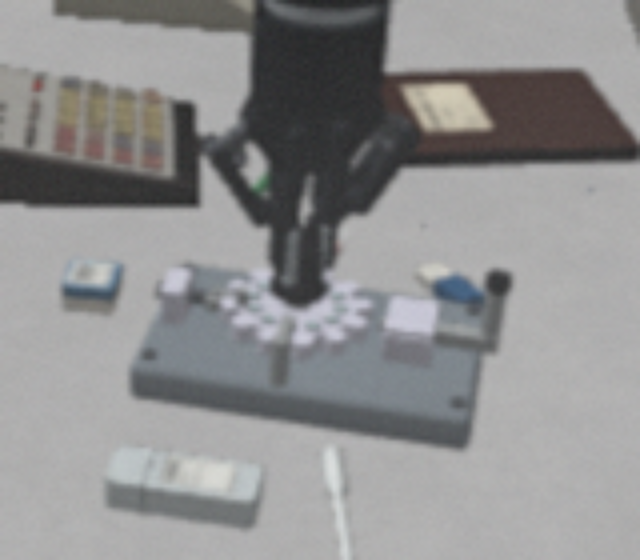

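The side view shows the fingers closed on the bar, clear of the stop and the wheel. Next I'll turn anticlockwise in small steps and watch Mz.

```bash
cat >> h.py <<'E'
def turn(a0,a1,step,lim=.2):
    n=int(round(abs(a1-a0)/step))
    for a in np.linspace(a0,a1,n+1)[1:]:
        goto([X,Y,.065],[-90,0,PSI+a]); dwell(.08)
        s,f,t=rd(5)
        print("a=%.1f yaw=%.1f clk=%.2f Mz=%.3f F=%s"%(a,s["eef_rot"][2]-PSI,s["clock"],t[2],np.round(f,1)))
        if abs(t[2])>lim: print("LIMIT");break
E
python3 - <<'E'
from h import *
turn(-60,-15,5)
E
```

```text
a=-55.0 yaw=-55.1 clk=6.01 Mz=-0.007 F=[0.9 1.6 6.3]
a=-50.0 yaw=-50.1 clk=6.42 Mz=-0.041 F=[0.5 1.4 6.3]
a=-45.0 yaw=-45.1 clk=6.84 Mz=-0.059 F=[0.2 0.9 6.9]
a=-40.0 yaw=-40.1 clk=7.26 Mz=-0.052 F=[-0.3  0.5  7. ]
a=-35.0 yaw=-35.1 clk=7.67 Mz=-0.073 F=[-0.6  0.8  7.6]
a=-30.0 yaw=-30.1 clk=8.09 Mz=-0.127 F=[-0.8  0.1  7.8]
a=-25.0 yaw=-25.1 clk=8.51 Mz=-0.115 F=[-1.1  0.2  8.6]
a=-20.0 yaw=-20.1 clk=8.93 Mz=-0.033 F=[-1.6 -0.7  8.1]
a=-15.0 yaw=-15.1 clk=9.34 Mz=-0.055 F=[-1.8 -1.1  8.7]
```

```bash
python3 - <<'E'
from h import *
turn(-15,45,5,lim=.19)
p,d=snapshot("side");cv2.imwrite("pics/s3.png",cv2.resize(p[140:210,240:360],None,fx=6,fy=6,interpolation=cv2.INTER_CUBIC))
p,d=snapshot("scene");cv2.imwrite("pics/c3.png",cv2.resize(p[200:300,180:320],None,fx=5,fy=5,interpolation=cv2.INTER_CUBIC))
E
```

```text
a=-10.0 yaw=-10.1 clk=9.76 Mz=-0.077 F=[-1.9 -1.9  8.6]
a=-5.0 yaw=-5.1 clk=10.18 Mz=-0.106 F=[-1.7 -1.9  9.2]
a=0.0 yaw=-0.2 clk=10.59 Mz=-0.093 F=[-2.  -2.2  8.9]
a=5.0 yaw=4.8 clk=11.01 Mz=-0.110 F=[-2.3 -2.8  9. ]
a=10.0 yaw=9.8 clk=11.43 Mz=-0.036 F=[-2.  -3.3  9.1]
a=15.0 yaw=14.8 clk=11.84 Mz=-0.031 F=[-1.6 -3.6  9.6]
a=20.0 yaw=19.8 clk=12.26 Mz=-0.084 F=[-1.2 -3.9  9.1]
a=25.0 yaw=24.8 clk=12.68 Mz=-0.097 F=[-1.3 -4.5  8.3]
a=30.0 yaw=29.8 clk=13.09 Mz=-0.108 F=[-0.8 -4.9  9.1]
a=35.0 yaw=34.8 clk=13.51 Mz=-0.121 F=[-0.7 -5.4  8.5]
a=40.0 yaw=39.8 clk=13.93 Mz=-0.133 F=[-0.3 -5.7  8.3]
a=45.0 yaw=44.8 clk=14.34 Mz=-0.166 F=[ 0.4 -6.1  8.3]
```

View pics/s3.png

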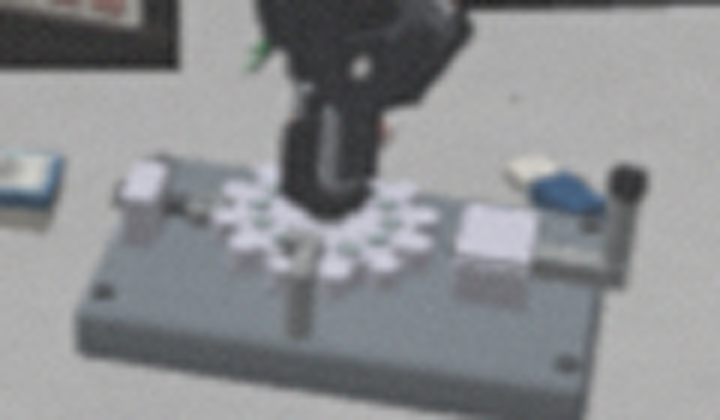

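View pics/c3.png

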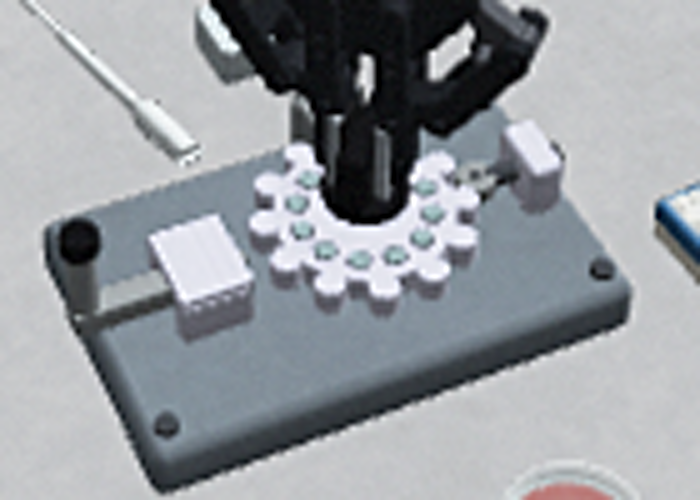

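After two clicks Mz rose smoothly to 0.166 N m at 45° of wind-up with no drop, so the wheel is at the stop. The side view shows nothing blocking. Now I'll go three clicks clockwise.

```bash
python3 - <<'E'
from h import *
turn(45,0,15)
turn(0,-105,5,lim=.19)
E
```

```text
a=30.0 yaw=29.8 clk=14.92 Mz=-0.087 F=[-1.2 -5.3  8.9]
a=15.0 yaw=14.8 clk=15.39 Mz=-0.043 F=[-1.8 -3.8  9.3]
a=0.0 yaw=-0.1 clk=15.87 Mz=0.023 F=[-1.9 -2.8  9.3]
a=-5.0 yaw=-5.1 clk=16.28 Mz=0.007 F=[-1.7 -2.5  9. ]
a=-10.0 yaw=-10.1 clk=16.70 Mz=0.022 F=[-1.5 -1.8  8.8]
a=-15.0 yaw=-15.1 clk=17.12 Mz=0.039 F=[-1.8 -0.6  8.4]
a=-20.0 yaw=-20.1 clk=17.53 Mz=0.069 F=[-1.6 -1.1  8.6]
a=-25.0 yaw=-25.1 clk=17.95 Mz=0.078 F=[-1.1 -0.8  8.1]
a=-30.0 yaw=-30.1 clk=18.37 Mz=0.107 F=[-1.1 -0.1  7.9]
a=-35.0 yaw=-35.1 clk=18.78 Mz=0.102 F=[-0.4 -0.2  7.9]
a=-40.0 yaw=-40.1 clk=19.20 Mz=0.031 F=[-0.2  0.6  7.3]
a=-45.0 yaw=-45.1 clk=19.62 Mz=0.043 F=[0.5 0.5 7.3]
a=-50.0 yaw=-50.1 clk=20.03 Mz=0.076 F=[-0.   0.9  6.7]
a=-55.0 yaw=-55.1 clk=20.45 Mz=0.104 F=[1.1 0.9 6.3]
a=-60.0 yaw=-60.0 clk=20.87 Mz=0.100 F=[1.3 1.7 6.1]
a=-65.0 yaw=-65.0 clk=21.28 Mz=0.091 F=[2.  1.8 5.6]
a=-70.0 yaw=-69.9 clk=21.70 Mz=0.039 F=[2.7 2.3 5.4]
a=-75.0 yaw=-74.8 clk=22.12 Mz=0.073 F=[4.2 2.5 4.7]
a=-80.0 yaw=-79.8 clk=22.53 Mz=0.075 F=[4.3 2.4 4.4]
a=-85.0 yaw=-84.8 clk=22.95 Mz=0.100 F=[5.6 2.6 4.5]
a=-90.0 yaw=-89.8 clk=23.37 Mz=0.139 F=[5.9 2.4 3.7]
a=-95.0 yaw=-94.8 clk=23.78 Mz=0.114 F=[6.1 2.4 3.7]
a=-100.0 yaw=-99.8 clk=24.20 Mz=0.021 F=[6.9 2.5 2.4]
a=-105.0 yaw=-104.8 clk=24.62 Mz=0.065 F=[7.3 1.7 2.2]
```

Three clean drops, at about -38°, -68° and -98°. Next I'll unwind to -90°, release, lift and look.

```bash
python3 - <<'E'
from h import *
import pickle
turn(-105,-90,5)
set_gripper(0.085); dwell(.3)
s,f,t=rd();print(s["width"],f,t)
line_to([X,Y,.14],feed=.15)
goto([0.49,0.02,0.27],[-90,0,-10]);dwell(.2)
s=sense();p,d=snapshot("wrist");cv2.imwrite("pics/w1.png",p);np.save("pics/w1.npy",d)
pickle.dump(s,open("pics/w1.pkl","wb"));print(s["clock"])
cv2.imwrite("pics/w4c.png",cv2.resize(p[125:275,195:310],None,fx=4,fy=4,interpolation=cv2.INTER_CUBIC))
E
python3 meas.py
```

```text
a=-100.0 yaw=-99.8 clk=25.03 Mz=0.046 F=[7.6 2.5 2.2]
a=-95.0 yaw=-94.8 clk=25.45 Mz=0.010 F=[6.3 2.  2.7]
a=-90.0 yaw=-89.8 clk=25.87 Mz=0.021 F=[5.5 2.4 3.2]
0.08508444875982125 [-0.11580258  0.14804344  0.09517388] [-0.00112583  0.00051415 -0.01367304]
28.975
z samples lug 0.04579149117671982 knob 0.08297975864736756 cap 0.08411742253849813
cap [251.82352941 138.29411765] 136 [0.44993641 0.02794264 0.085     ]
knobtop [238 225  34  11 322] [0.56342465 0.01169654] ((0.5627188086509705, 0.011496917344629765), (0.04195624217391014, 0.01398757565766573), 79.9627914428711)
wheel ((0.565569281578064, 0.011017647571861744), 0.04559402912855148)
plate ((0.5526493787765503, 0.013067774474620819), (0.12694789469242096, 0.2012380063533783), 81.84485626220703)
lug [0.59787949 0.01663837 0.056     ]
```

View pics/w4c.png

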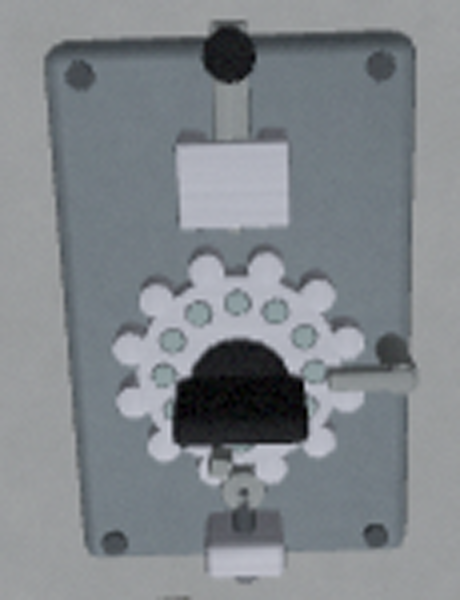

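The lug is now at about (250,240), just past +x on the clockwise side. The bar is at -98° (psi-90), so the wheel sits at three clicks and the knob is unwound. The bolt is still drawn back. Next is pushing the bolt.

```bash
python3 - <<'E'
from h import *
L=onz("wrist",250,240.25,.056,__import__("pickle").load(open("pics/w1.pkl","rb")))
e=np.array([np.cos(np.radians(PSI)),np.sin(np.radians(PSI))]);n=np.array([-e[1],e[0]])
r=L[:2]-[X,Y];print("lug sel frame",r@e,r@n)
C=np.array([.4499,.0279])
set_gripper(0.0)
def P(s,z): return [*(C+s*e),z]
R=[-90,0,PSI]
goto(P(-.040,.15),R); line_to(P(-.040,.066),feed=.1)
s0,f0,_=rd();print(s0["clock"],f0,s0["width"])
for s in np.arange(-.036,-.0025,.002):
    line_to(P(s,.066),feed=.03); st,f,t=rd(4)
    F=(f-f0)[:2]@e; print("s=%.3f act=%.4f F=%.1f clk=%.1f"%(s,(st["ee_pos"][:2]-C)@e,F,st["clock"]))
    if F<-9: break
p,d=snapshot("scene");cv2.imwrite("pics/c5.png",cv2.resize(p[200:300,180:320],None,fx=5,fy=5,interpolation=cv2.INTER_CUBIC))
E
```

```text
lug sel frame 0.03165872324600409 -0.007439718903969226
31.5333 [ 0.01890877 -0.0276183   0.35015607] 4.200704871284157e-08
s=-0.036 act=-0.0359 F=-0.1 clk=31.9
s=-0.034 act=-0.0340 F=-0.3 clk=32.2
s=-0.032 act=-0.0320 F=-0.2 clk=32.5
s=-0.030 act=-0.0300 F=-0.0 clk=32.8
s=-0.028 act=-0.0280 F=-0.3 clk=33.1
s=-0.026 act=-0.0260 F=-0.2 clk=33.5
s=-0.024 act=-0.0240 F=-0.2 clk=33.8
s=-0.022 act=-0.0220 F=-0.1 clk=34.1
s=-0.020 act=-0.0200 F=-0.3 clk=34.4
s=-0.018 act=-0.0179 F=-0.0 clk=34.7
s=-0.016 act=-0.0159 F=-0.3 clk=35.0
s=-0.014 act=-0.0139 F=0.1 clk=35.4
s=-0.012 act=-0.0119 F=-0.4 clk=35.7
s=-0.010 act=-0.0099 F=-0.3 clk=36.0
s=-0.008 act=-0.0079 F=-0.4 clk=36.3
s=-0.006 act=-0.0059 F=-0.0 clk=36.6
s=-0.004 act=-0.0046 F=-5.0 clk=37.0
```

View pics/c5.png

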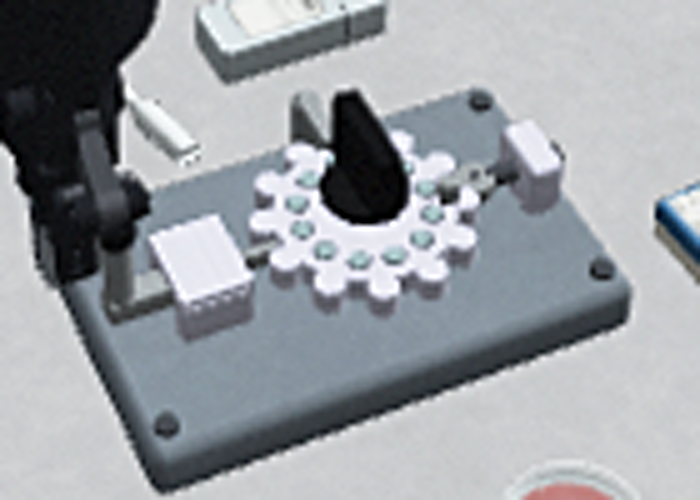

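The bolt has moved and its tongue is visible between two lobes. Force is just rising at the expected end (-19+14 = -5 mm). I'll press a little more to confirm it is hard home, then retract.

```bash
python3 - <<'E'
from h import *
import pickle
e=np.array([np.cos(np.radians(PSI)),np.sin(np.radians(PSI))])
C=np.array([.4499,.0279])
def P(s,z): return [*(C+s*e),z]
for s in (-.003,-.002):
    line_to(P(s,.066),feed=.03); st,f,t=rd(4)
    print("s=%.3f act=%.4f F=%.1f clk=%.1f"%(s,(st["ee_pos"][:2]-C)@e,f[:2]@e,st["clock"]))
line_to(P(-.035,.066),feed=.06);line_to(P(-.035,.15),feed=.15)
goto([0.49,0.02,0.27],[-90,0,-10]);dwell(.2)
s=sense();p,d=snapshot("wrist");cv2.imwrite("pics/w1.png",p);np.save("pics/w1.npy",d)
pickle.dump(s,open("pics/w1.pkl","wb"));print(s["clock"],s["ft_force"])
cv2.imwrite("pics/w6c.png",cv2.resize(p[115:285,145:375],None,fx=3.4,fy=3.4,interpolation=cv2.INTER_CUBIC))
E
python3 meas.py
```

```text
s=-0.003 act=-0.0044 F=-10.6 clk=37.3
s=-0.002 act=-0.0042 F=-15.2 clk=37.6
39.8833 [-0.96244111  0.6805253   0.25353722]
z samples lug 0.27757613911159384 knob 0.08009869224206362 cap 0.025210271388559302
cap [252.40769231 150.93076923] 130 [0.46361597 0.02605408 0.085     ]
knobtop [238 226  34  49 567] [0.57879215 0.00715901] ((0.5912943482398987, 0.007915278896689415), (0.04182099178433418, 0.06995747983455658), 82.88374328613281)
wheel ((0.5659611225128174, 0.011095411144196987), 0.04578186199069023)
plate ((0.5519806742668152, 0.013034731149673462), (0.12703092396259308, 0.20129045844078064), 81.74776458740234)
lug [0.59668729 0.01679832 0.056     ]
```

View pics/w6c.png

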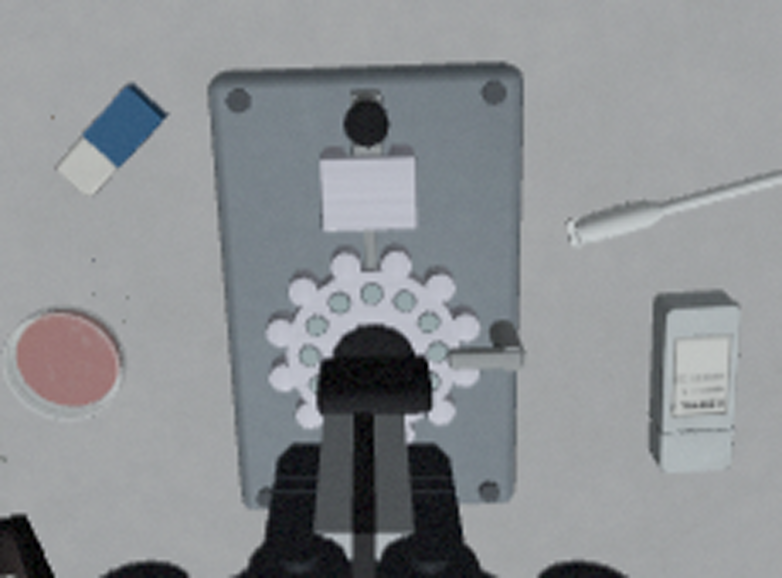

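The cap moved 13.8 mm, from x 0.4499 to 0.4636. The tongue is between the lobes, the bar still lies across at psi-90, and the bystanders are undisturbed.

```bash
python3 -c "
from bench import *
hand_in()"
```

```text
the job is handed in; nothing more can be done
```

The filter selector is set three clicks clockwise of the stop, the knob is let go, and the lock bolt is pushed home. I handed the job in after about 40 s of the 72 s allowed; no verdict is reported.

- **To the stop:** the wheel started two clicks away. I felt two clicks going anticlockwise. At the stop the torque then rose steadily to 0.17 N m, about 45° of wind-up, with no further drop.
- **Three clicks back:** going clockwise I felt three clear torque drops. I then unwound the knob and let go. The wrist camera put the lug at x +31.7, y −7.4 mm in the selector's frame, and the bar within about 2° of its rest angle.
- **Bolt:** I pushed it until it stopped hard, at about 15 N, and the cap had moved about 13.8 mm of its 14 mm. The tongue was visible between two lobes in the last picture.
- **At hand-in:** the robot was clear of everything, and the things around the selector looked undisturbed in that picture. I did not measure their positions. The closed fingers hid the lug, so its final place rests on the earlier measurement, the unchanged bar and the tongue having gone in.

No check failed or disagreed.

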